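# Load a can through the one-way flap of the can lane

### The job

Pick up the slim drinks can and, keeping it upright on the worktop, push it in at the flared mouth of the wooden can lane and through its sprung brass flap until the flap has shut behind it. Then go on by feel until the can has met the rubber bumper of the stop block, press it steadily against that with some 13 N for a moment, never driving the bumper to the end of its travel, and let go, leaving the can standing in the lane behind the shut flap. Do not ram the can against the lane, and leave the bottle, the salt shaker and the brass jigger where they are.

Things in the scene. Friction and masses are not known exactly. Their poses are not given: they have to be found in the camera images.
- can_center (a point): Centre of the slim drinks can (brown with an orange rim), a loose upright cylinder 53 mm in diameter and 134 mm tall, 0.19 to 0.38 kg; the point lies on its axis, 67 mm above its underside, z up along the can. It stands right of the lane among a bottle and a salt shaker, in any order.
- gate: Can lane fixed on the worktop: dark wooden walls 45 mm high, no floor, open above. Origin at worktop height on the centre line under the shut flap; +x runs along the lane from mouth to stop block, z up. Guides at y = +-29 mm from x = -54 mm to the flap; behind it the bay, x = 0 to 210 mm, with walls at y = -29 and y = +48 mm (left side set back for the flap).
- mouth (a point): Centre of the lane's flared mouth at worktop height, x = -80 mm of the lane, axes as the lane's. The mouth is about 83 mm wide between its walls at x = -88 mm and narrows to 58 mm at x = -54 mm; the can may be set down here.
- bay (a point): Point on the lane's centre line at worktop height, x = 70 mm: a can with its axis here or deeper lets the flap shut behind it. A wooden stop block (55 mm high) farther in bears the bumper: rubber disc 32 mm across, centre 36 mm up. The block is set differently each time: the can first touches the bumper with its axis 6 to 51 mm past this point, not measured, to be felt.
- flap (a joint): Angle (rad) of the brass flap: 46 mm long, 8 to 42 mm above the worktop, upright hinge at x = 0, y = +38 mm of the lane. 0 = shut across the lane (hard stop, cannot swing towards the mouth); grows to 1.5 at most as it swings into the bay; a can passing opens it to over 1. A spring closes it (0.05 N m shut, 0.15 at 1 rad); a passing can feels a few newtons, also to the right.
- bumper (a joint): How far in m the rubber bumper is pressed in, along the lane's +x: 0 = free, 0.007 = end of its travel. Spring: 4.5 N to start moving, then 3 N per mm (9 N at 1.5 mm, 13 N at 2.8 mm, 21 N at 5.5 mm). When let go it pushes the can back a little.
- bitters: Brown bitters bottle, 48 mm in diameter, 136 mm tall, loose; origin at the centre of its underside. A bystander.
- salt: Glass salt shaker, 44 mm in diameter, 90 mm tall, loose; origin at the centre of its underside. A bystander.
- jigger: Brass double jigger, 44 mm in diameter, 78 mm tall, loose, behind the work; origin at the centre of its underside. A bystander.
- can: The same can; origin at the centre of its underside, z up.
Things that resemble listed ones, but are neither listed nor needed, are in the scene too. What is shaped like the can but green or red is not meant.

How it is judged:
By the outcome, as a careful person would: the job done as asked, in the order asked, and still so for the second after the job is handed in, with the robot touching nothing.
It also fails if it takes over 58 s, if anything falls off the work surface, if the arm or the gripper's body presses on something with over 40 N, if the wrist force passes 120 N, or if a joint passes its speed limit or range.

### The arm

A 7-joint arm with a two-finger parallel gripper is mounted at the origin on a cart in front of the work surface, level with it; the furniture and walls round the work are solid. World frame = base frame: x ahead of the robot, y to its left, z up, the work surface at z = 0. Lengths are in m, angles in rad, forces in N, time in s.
With the tool pointing down it reaches from about 0.4 to 0.85 m from the base axis. Payload 4.5 kg.
Tool frame: the origin (TCP) lies at the very end of the fingers, on their centre line; the grasp point (between the pads) lies 19 mm behind it; z points along the fingers, y is the line along which they close (so a half turn about z gives the same grasp; the last joint's range is limited). The gripper opens to 88 mm and grips with 3 to 60 N. Pads are 18 mm wide; open, the fingers measure 123 mm over their backs; the gripper's body (75 mm by 187 mm) begins 45 mm behind the grasp point.
Start: joints at [1.196, 0.689, -0.195, 1.565, 0.157, 0.902, -0.215], TCP at [0.248, -0.574, 0.214] pointing down, gripper open.
Joint ranges: [-3.01, 3.01], [-0.46, 2.08], [-1.47, 1.51], [0.13, 2.56], [-1, 4.14], [0.04, 2.09], [-2.66, 2.66]. Speed limits (rad/s): [2.57, 2.57, 3.14, 3.14, 3.14, 3.14, 3.14].

### API

Orientations are given as a rotation vector (axis times angle).
In Python, from workcell import robot, eyes gives the robot as it stands. The module is installed in compiled form; this text tells all that it offers.
- The arm moves only by the tool send_rows, never from a script. Its argument "plan" is a list of rows, each an object with "dp": the shift along the tool's x, y, z in mm, a list of three; "rot": the turn, a rotation vector about the tool's x, y, z in units of 5 degrees (1.0 is 5 degrees), a list of three. A call has 1 to 20 rows; each row shifts and turns the commanded pose from where the row before left it, along the tool's axes as they then stand; what a row does not reach is not made up. A row lasts 1/8 s, in which the tool goes at most 62.5 mm and 10.7 degrees, less where a joint would pass 70% of its speed; a pose out of reach is approached as far as the arm can. A call is refused whole if a number of a shift passes 62.5 or a number of a turn 1, either way. A call with a gripper value outside its range is refused whole. "hand" is the opening, from -1 (shut) to 1 (fully open), set as the call begins (left out, the last holds). The fingers move at their own pace and stop on an object; "force" is the grip in N (left out, the last holds). Time passes only in rows, so rows that do not move let the fingers close. It gives the time, the measured TCP pose, the force, the opening and the grip force at its end, in the units of the state.
- robot.observe(): the state, without advancing time (a new reading comes with each control period).
- eyes.camera(name): name is "side" or "top" or "wrist"; returns a dict with "frame" (420x560x3 uint8, red, green, blue), "z_map" (420x560 float32, m along the optical axis (not along the pixel's ray), 0 where there is no reading), "camera_matrix" (3x3 intrinsics, pixels), "R" (3x3) and "t" (3): a world point X has camera coordinates R X + t; the wrist camera has in their place "T_tool_cam" (4x4, takes a point from camera to tool coordinates, whose origin is the TCP and whose axes are the flange's). Camera axes: x right, y down, z forward; pixel columns grow to the right and rows downward; lengths in m; the calibration is good to about 2 mm. A picture is of the moment at which its call begins: read the wrist's pose just before it.
- robot.job_done(): hands the job in; it is judged then, once.
Trained networks look in a picture, given as the dict that the camera call returned (one of the last four; its "shot" number tells which), for a name from the list of things; names that differ only in an ending like _2 or _b are one class to them, and where a whole thing is asked for, a point or a joint stands for the part that bears it (a point fixed in the world has none). Each returns a list of dicts, best first, with "confidence" (0 to 1); they miss things now and then, are a little off and sometimes report something else, mostly with a low value. They report only what shows in the picture. A call takes as long as a camera call. They do not tell look-alikes from the thing itself.
- eyes.outline_of(name, picture): "region" (420x560 bool, what is visible of it) and "box" ([centre column, centre row, width, height] in pixels, round what is visible of it).
The state is a dict: "clock": time; "joint_positions": joint angles; "joint_velocities": joint speeds; "joint_torque": joint torques, N m; "eef_pos": TCP position; "tool_rot": TCP orientation; "contact_force": force on the tool from outside, world axes, zero at the start; "moment": the same for the moment, N m; "finger_gap": finger opening in m; "grasp_force": force on a finger pad.
Only numpy, scipy, OpenCV 4.12 (cv2) and the standard library are available. Lean on these libraries where they do the work, as an engineer would, in place of code of your own. Each camera call takes 0.05 s, during which the arm holds its last target. There are 200 camera calls.

## Working session

There is one attempt and no reset: what is moved stays moved. The work goes in short steps, Python scripts to look and compute and a tool call to move; the robot and the scene stay as the last step left them, time stands still between calls to the robot, and variables do not carry over. Pictures are saved under pics/ and viewed, at most 10 in all, crops included, and the job is handed in when it is done.

Besides the shell and the picture viewer there is one more tool, called after "Emit:" in YAML: its name, and indented under it one key for each argument. send_rows: Moves the arm, as the interface text tells. Its arguments: {"type":"object","properties":{"plan":{"type":"array"},"hand":{"type":"number"},"force":{"type":"number"}},"required":["plan"]}

```bash
mkdir -p pics; cat > h.py <<'E'
import numpy as np, cv2
from workcell import robot, eyes
def save(c,n): cv2.imwrite('pics/'+n,c['frame'][:,:,::-1])
def pts(c,mask=None):
    z=c['z_map']; K=c['camera_matrix']; m=z>0
    if mask is not None: m&=mask
    v,u=np.nonzero(m); zz=z[v,u]
    P=np.stack([(u-K[0,2])/K[0,0]*zz,(v-K[1,2])/K[1,1]*zz,zz],1)
    if 'R' in c: return (P-c['t'])@c['R'],u,v
    s=robot.observe(); from scipy.spatial.transform import Rotation as Ro
    T=c['T_tool_cam']; P=P@T[:3,:3].T+T[:3,3]
    return Ro.from_rotvec(s['tool_rot']).apply(P)+s['eef_pos'],u,v
E
python3 - <<'E'
from h import *
s=robot.observe(); print({k:np.round(v,3).tolist() for k,v in s.items()})
for n in ['top','side']:
    c=eyes.camera(n); save(c,n+'1.png')
    np.savez('pics/%s1.npz'%n,**{k:c[k] for k in ['frame','z_map','camera_matrix','R','t']})
    for nm in ['can','gate','bitters','salt','jigger','flap','bumper']:
        for d in eyes.outline_of(nm,c)[:3]:
            P,u,v=pts(c,d['region'])
            if len(P): print(n,nm,round(d['confidence'],2),np.round(d['box']),np.round(np.median(P,0),3),np.round(np.percentile(P,2,axis=0),3),np.round(np.percentile(P,98,axis=0),3),c['frame'][v,u].mean(0).round())
E
```

```text
{'clock': 0.0, 'joint_positions': [1.196, 0.69, -0.195, 1.566, 0.157, 0.902, -0.215], 'joint_velocities': [0.001, -0.002, 0.0, -0.001, 0.0, 0.002, 0.0], 'joint_torque': [0.0, -52.756, -1.266, -15.343, -0.053, 0.007, 0.0], 'eef_pos': [0.248, -0.573, 0.213], 'tool_rot': [-3.074, -0.637, 0.001], 'contact_force': [-0.259, -0.286, -0.171], 'moment': [0.065, -0.037, -0.039], 'grasp_force': 0.0, 'finger_gap': 0.088}
top can 0.9 [327. 204.  25.  28.] [ 0.561 -0.161  0.126] [ 0.54  -0.201 -0.002] [ 0.595 -0.139  0.135] [139.  54.  52.]
top can 0.8 [425. 205.  32.  28.] [ 0.563 -0.389  0.12 ] [ 0.541 -0.422 -0.002] [ 0.59  -0.375  0.134] [41. 86. 47.]
top can 0.63 [404. 259.  34.  27.] [ 0.432 -0.332  0.126] [ 0.408 -0.364  0.026] [ 0.455 -0.319  0.134] [98. 92. 86.]
top gate 0.8 [198. 239. 128.  67.] [0.483 0.158 0.042] [ 0.404  0.01  -0.001] [0.56  0.312 0.049] [99. 85. 73.]
top bitters 0.61 [336. 256.  23.  20.] [ 0.437 -0.176  0.092] [ 0.416 -0.199  0.021] [ 0.457 -0.16   0.138] [81. 68. 45.]
top salt 0.64 [366. 220.  23.  15.] [ 0.526 -0.256  0.081] [ 0.51  -0.276  0.018] [ 0.544 -0.244  
[... 1215 characters left out ...]
.]
side salt 0.97 [314. 194.  21.  33.] [ 0.525 -0.25   0.045] [ 0.511 -0.268  0.004] [ 0.547 -0.242  0.09 ] [132. 129. 120.]
side salt 0.42 [263. 291. 131. 106.] [0.464 0.162 0.029] [0.399 0.025 0.003] [0.538 0.317 0.048] [72. 53. 39.]
side jigger 0.86 [248. 204.  14.  33.] [ 0.654 -0.12   0.036] [ 0.64  -0.147  0.004] [ 0.674 -0.11   0.079] [131. 112.  81.]
side jigger 0.67 [262. 292. 131. 110.] [0.464 0.162 0.029] [0.399 0.024 0.003] [0.538 0.317 0.048] [73. 54. 41.]
side flap 0.8 [282. 268.  19.  19.] [0.457 0.102 0.033] [0.432 0.097 0.014] [0.472 0.112 0.044] [119.  94.  52.]
side bumper 0.52 [217. 295.  15.  19.] [0.507 0.239 0.043] [0.496 0.232 0.029] [0.524 0.25  0.054] [63. 61. 59.]
```

```bash
python3 - <<'E'
import cv2
a=cv2.imread('pics/top1.png')[130:310,110:460]; b=cv2.imread('pics/side1.png')[120:380,170:410]
a=cv2.resize(a,(800,411)); b=cv2.resize(b,None,fx=2.3,fy=2.3,interpolation=cv2.INTER_CUBIC)
cv2.imwrite('pics/a.png',a); cv2.imwrite('pics/b.png',b)
E
```

```text
(no output)
```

View pics/a.png

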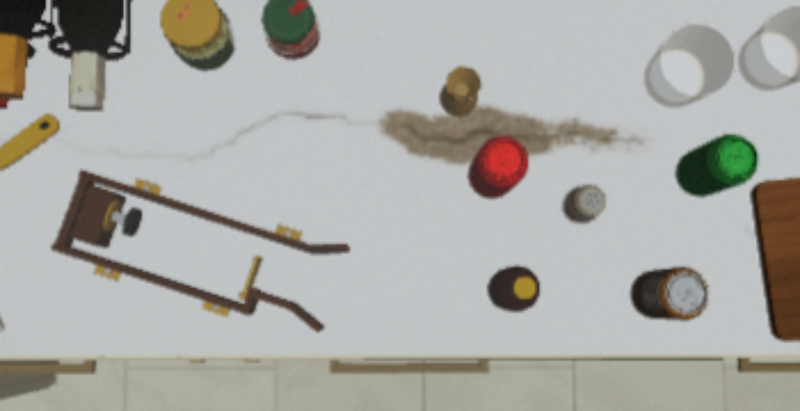

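View pics/b.png

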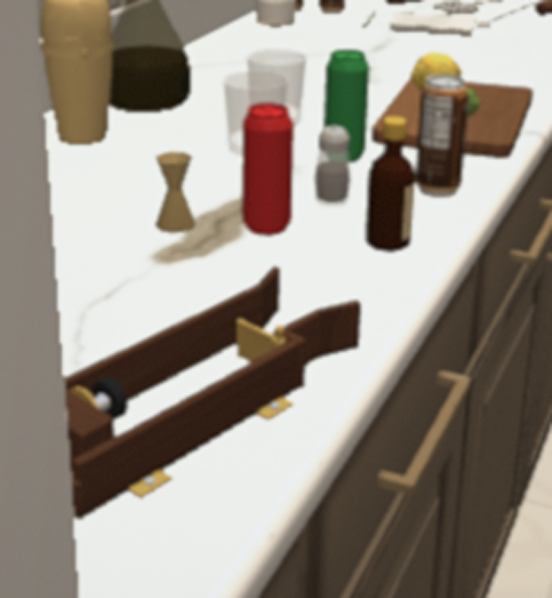

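The top picture shows the brown can with its silver lid and orange rim at about (685,293), the bottle at (515,288), the salt shaker at (585,203), and the red and green decoys. The lane is at the left, with the mouth to the right and the flap at (250,280). The side picture agrees. Next I fit the lane pose and the can axis.

```bash
python3 - <<'E'
import numpy as np,cv2
from h import pts
for n in ['top','side']:
    c=dict(np.load('pics/%s1.npz'%n)); P,u,v=pts(c)
    m=(P[:,2]>.036)&(P[:,2]<.052)&(P[:,0]>.33)&(P[:,0]<.62)&(P[:,1]>-.03)&(P[:,1]<.36)
    W=P[m]
    # yaw: sharpest histogram across
    best=max(((lambda h:(h**2).sum())(np.histogram(-np.sin(a)*W[:,0]+np.cos(a)*W[:,1],np.arange(-1,1,.004))[0].astype(float)),a) for a in np.radians(np.arange(50,90,.25)))
    a=best[1]; R=np.array([[np.cos(a),np.sin(a)],[-np.sin(a),np.cos(a)]]); L=W[:,:2]@R.T
    print(n,np.degrees(a),'zmed',np.median(W[:,2]))
    h,e=np.histogram(L[:,1],np.arange(-.6,-.3,.004)); print([(round(e[i],3),int(h[i])) for i in range(len(h)) if h[i]>3])
    h,e=np.histogram(L[:,0],np.arange(.1,.5,.01)); print([(round(e[i],3),int(h[i])) for i in range(len(h)) if h[i]>0])
    np.save('pics/%sW.npy'%n,W)
    for nm,x,y,z,r in [('can',.432,-.34,.127,.04),('bit',.437,-.18,.13,.04)]:
        q=P[(np.hypot(P[:,0]-x,P[:,1]-y)<r)&(P[:,2]>z)]
        print(nm,len(q),q.min(0).round(4),q.max(0).round(4),cv2.minEnclosingCircle(q[:,:2].astype(np.float32)))
E
```

```text
top 71.5 zmed 0.04516411962313999
[(np.float64(-0.46), 10), (np.float64(-0.456), 16), (np.float64(-0.452), 37), (np.float64(-0.448), 182), (np.float64(-0.444), 156), (np.float64(-0.436), 18), (np.float64(-0.432), 20), (np.float64(-0.428), 26), (np.float64(-0.424), 29), (np.float64(-0.42), 32), (np.float64(-0.416), 38), (np.float64(-0.412), 46), (np.float64(-0.408), 35), (np.float64(-0.404), 32), (np.float64(-0.4), 29), (np.float64(-0.396), 23), (np.float64(-0.392), 22), (np.float64(-0.388), 23), (np.float64(-0.384), 52), (np.float64(-0.38), 70), (np.float64(-0.376), 35), (np.float64(-0.372), 23), (np.float64(-0.368), 15), (np.float64(-0.364), 138), (np.float64(-0.36), 147), (np.float64(-0.356), 25)]
[(np.float64(0.14), 1), (np.float64(0.15), 28), (np.float64(0.16), 30), (np.float64(0.17), 31), (np.float64(0.18), 31), (np.float64(0.19), 28), (np.float64(0.2), 26), (np.float64(0.21), 26), (np.float64(0.22), 32), (np.float64(0.23), 63), (np.float64(0.24), 50), (np.float64(0.25), 27), (np.float64(0.26), 26), (np.float64(0.27), 27), (np.float64(0.28), 25), (np.float64(0.29), 26), (np.floa
[... 1638 characters left out ...]
64(0.27), 59), (np.float64(0.28), 65), (np.float64(0.29), 66), (np.float64(0.3), 61), (np.float64(0.31), 67), (np.float64(0.32), 65), (np.float64(0.33), 76), (np.float64(0.34), 68), (np.float64(0.35), 74), (np.float64(0.36), 74), (np.float64(0.37), 88), (np.float64(0.38), 190), (np.float64(0.39), 91), (np.float64(0.4), 78), (np.float64(0.41), 140), (np.float64(0.42), 130), (np.float64(0.43), 143), (np.float64(0.44), 49), (np.float64(0.45), 33)]
can 126 [ 0.409  -0.3691  0.1271] [ 0.4515 -0.3199  0.1371] ((0.4312894344329834, -0.3443818986415863), 0.02562699280679226)
bit 56 [ 0.4259 -0.1956  0.1303] [ 0.4475 -0.1697  0.1386] ((0.43768197298049927, -0.18265578150749207), 0.013037387281656265)
```

Emit:
send_rows:
  plan:
    - {"dp":[43,-23,0],"rot":[0,0,0]}
    - {"dp":[43,-23,-5],"rot":[0,0,0]}
    - {"dp":[43,-23,-5],"rot":[0,0,0]}
    - {"dp":[43,-23,-5],"rot":[0,0,0]}
    - {"dp":[43,-23,-5],"rot":[0,0,0]}
    - {"dp":[43,-23,0],"rot":[0,0,0]}
    - {"dp":[0,0,0],"rot":[0,0,0.93]}
    - {"dp":[0,0,0],"rot":[0,0,0.93]}
    - {"dp":[0,0,0],"rot":[0,0,0.93]}
    - {"dp":[0,0,0],"rot":[0,0,0.93]}
    - {"dp":[0,0,0],"rot":[0,0,0.93]}
    - {"dp":[0,0,0],"rot":[0,0,0.93]}
    - {"dp":[0,0,0],"rot":[0,0,0.93]}
    - {"dp":[0,0,0],"rot":[0,0,0.93]}
    - {"dp":[0,0,0],"rot":[0,0,0.92]}
    - {"dp":[0,0,0],"rot":[0,0,0]}
    - {"dp":[0,0,0],"rot":[0,0,0]}
  hand: 1

```text
clock: 2.92
eef_pos: [0.4304, -0.3443, 0.234]
tool_rot: [3.102, -0.499, 0.0]
contact_force: [-0.5, 0.3, -0.4]
finger_gap: 0.0882
grasp_force: 0.0
```

```bash
cat >> h.py <<'E'
from scipy.spatial.transform import Rotation as Ro
def delta(target):
    s=robot.observe(); R=Ro.from_rotvec(s['tool_rot']).as_matrix()
    return (R.T@(np.array(target)-s['eef_pos'])*1000).round(1), np.degrees(np.arctan2(R[1,0],R[0,0])).round(2), R[:,2].round(4)
E
python3 - <<'E'
from h import *
s=robot.observe(); print({k:np.round(v,3).tolist() for k,v in s.items()})
c=eyes.camera('wrist'); save(c,'w1.png'); P,u,v=pts(c)
q=P[(np.hypot(P[:,0]-.431,P[:,1]+.344)<.04)&(P[:,2]>.127)]
print(len(q),q.min(0),q.max(0)); 
if len(q): print(cv2.minEnclosingCircle(q[:,:2].astype(np.float32)))
print(delta([.431,-.344,.073]))
E
```

```text
{'clock': 2.925, 'joint_positions': [0.567, 0.563, 0.039, 1.774, -0.029, 0.805, -1.27], 'joint_velocities': [0.002, -0.001, -0.004, -0.0, -0.0, -0.0, -0.001], 'joint_torque': [-0.079, -45.661, 1.455, -14.361, -0.02, -0.069, -0.0], 'eef_pos': [0.43, -0.344, 0.234], 'tool_rot': [3.102, -0.499, 0.0], 'contact_force': [-0.5, 0.292, -0.385], 'moment': [0.05, -0.002, 0.012], 'grasp_force': 0.0, 'finger_gap': 0.088}
12426 [ 0.41013868 -0.38373702  0.12700772] [ 0.46550072 -0.31724073  0.35114452]
((0.44491973519325256, -0.34924912452697754), 0.03578740358352661)
(array([  0.4,  -0.5, 161. ]), np.float64(-18.31), array([ 2.e-04, -0.e+00, -1.e+00]))
```

View pics/w1.png

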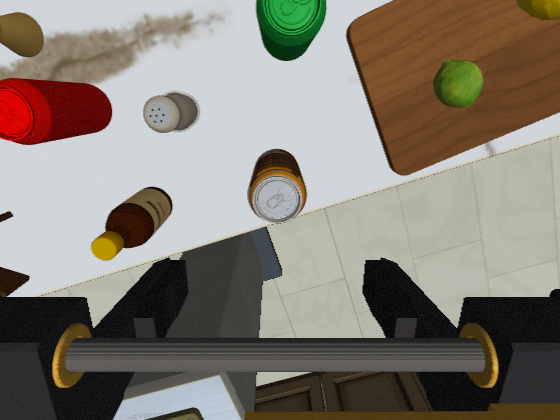

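The wrist picture shows the brown can's lid at (278,198), midway between the fingers, with nothing near it. I'll go down and grip.

Emit:
send_rows:
  plan:
    - {"dp":[0,0,35],"rot":[0,0,0]}
    - {"dp":[0,0,35],"rot":[0,0,0]}
    - {"dp":[0,0,30],"rot":[0,0,0]}
    - {"dp":[0,0,25],"rot":[0,0,0]}
    - {"dp":[0,0,20],"rot":[0,0,0]}
    - {"dp":[0,0,15],"rot":[0,0,0]}
    - {"dp":[0,0,0],"rot":[0,0,0]}
    - {"dp":[0,0,0],"rot":[0,0,0]}

```text
clock: 3.98
eef_pos: [0.4308, -0.3447, 0.0745]
tool_rot: [3.101, -0.502, 0.002]
contact_force: [0.0, 0.2, 0.0]
finger_gap: 0.0878
grasp_force: 0.0
```

Emit:
send_rows:
  plan:
    - {"dp":[0,0,0],"rot":[0,0,0]}
    - {"dp":[0,0,0],"rot":[0,0,0]}
    - {"dp":[0,0,0],"rot":[0,0,0]}
    - {"dp":[0,0,0],"rot":[0,0,0]}
    - {"dp":[0,0,0],"rot":[0,0,0]}
    - {"dp":[0,0,0],"rot":[0,0,0]}
  hand: -1
  force: 45

```text
clock: 4.72
eef_pos: [0.4304, -0.3447, 0.0741]
tool_rot: [3.101, -0.502, 0.001]
contact_force: [-1.0, -1.4, 1.7]
finger_gap: 0.0508
grasp_force: 44.9
```

Emit:
send_rows:
  plan:
    - {"dp":[0,0,-15],"rot":[0,0,0]}
    - {"dp":[0,0,-30],"rot":[0,0,0]}
    - {"dp":[0,0,-40],"rot":[0,0,0]}
    - {"dp":[0,0,-40],"rot":[0,0,0]}
    - {"dp":[0,0,-35],"rot":[0,0,0]}
    - {"dp":[-5,-14,-5],"rot":[0,0,0]}
    - {"dp":[-10,-30,0],"rot":[0,0,0]}
    - {"dp":[-11,-35,0],"rot":[0,0,0]}
    - {"dp":[-11,-35,0],"rot":[0,0,0]}
    - {"dp":[-11,-35,0],"rot":[0,0,0]}
    - {"dp":[-11,-35,0],"rot":[0,0,0]}
    - {"dp":[-11,-35,0],"rot":[0,0,0]}
    - {"dp":[-11,-35,0],"rot":[0,0,0]}
    - {"dp":[-11,-35,0],"rot":[0,0,0]}
    - {"dp":[-9,-25,0],"rot":[0,0,0]}
    - {"dp":[-5,-14,0],"rot":[0,0,0]}
    - {"dp":[0,0,0],"rot":[0,0,0]}
    - {"dp":[0,0,0],"rot":[0,0,0]}
    - {"dp":[0,0,0],"rot":[0,0,0]}

```text
clock: 7.1
eef_pos: [0.4331, -0.0008, 0.2389]
tool_rot: [3.1, -0.505, -0.0]
contact_force: [0.1, 0.5, -3.0]
finger_gap: 0.0507
grasp_force: 44.9
```

```bash
python3 - <<'E'
from h import *
from scipy.optimize import least_squares
s=robot.observe(); print({k:np.round(s[k],3).tolist() for k in ['clock','eef_pos','tool_rot','contact_force','finger_gap']})
c=eyes.camera('wrist'); save(c,'w2.png'); P,u,v=pts(c)
def fit(W,n):
    # strips: right wall centre -.0325, left bay wall .0515 (7 mm walls)
    p=np.array([np.radians(71.6),-.4115])
    for _ in range(4):
        a=p[0]; U=W[:,0]*np.cos(a)+W[:,1]*np.sin(a); V=-W[:,0]*np.sin(a)+W[:,1]*np.cos(a)-p[1]
        i=((abs(V+.0325)<.008)&(U>.19)&(U<.43)); j=((abs(V-.0515)<.008)&(U>.25)&(U<.43))
        f=lambda q:np.r_[(-W[i,0]*np.sin(q[0])+W[i,1]*np.cos(q[0])-q[1]+.0325)/i.sum()**.5,(-W[j,0]*np.sin(q[0])+W[j,1]*np.cos(q[0])-q[1]-.0515)/max(j.sum(),1)**.5]
        p=least_squares(f,p,loss='soft_l1',f_scale=.002/15).x
    print(n,np.degrees(p[0]),p[1],i.sum(),j.sum(),'u',np.percentile(U,[.5,99.5]), np.median(V[i]),np.median(V[j]))
for n in ['top','side']: W=np.load('pics/%sW.npy'%n); fit(W[W[:,2]>.041],n)
m=(P[:,2]>.040)&(P[:,2]<.05)&(P[:,0]>.3)&(P[:,0]<.62)&(P[:,1]>-.03)&(P[:,1]<.36); fit(P[m],'wrist')
E
```

```text
{'clock': 7.1, 'eef_pos': [0.433, -0.001, 0.239], 'tool_rot': [3.1, -0.505, -0.0], 'contact_force': [0.149, 0.485, -2.976], 'finger_gap': 0.051}
top 71.90345138040905 -0.41371733845246034 298 228 u [0.14886195 0.45085565] -0.03274060871718057 0.05187026608190956
side 71.96593553451193 -0.4117910066413293 435 484 u [0.14817424 0.45191689] -0.03263421203693262 0.052361179327957974
wrist 71.85680399804363 -0.41320891136569815 1650 1079 u [0.151565   0.44978692] -0.03272100325166974 0.051512555206417454
```

View pics/w2.png

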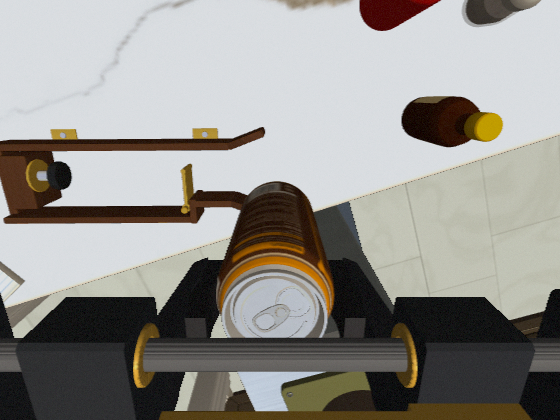

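The wrist picture shows the can upright in the grip, short of the mouth. The flap is shut at (187,187) and the bumper is at (60,176). All three lane fits agree on a yaw of 71.9° and a centre-line offset of -0.413. Now lowering.

Emit:
send_rows:
  plan:
    - {"dp":[1,-5,30],"rot":[0,0,-0.08]}
    - {"dp":[0,0,35],"rot":[0,0,0]}
    - {"dp":[0,0,35],"rot":[0,0,0]}
    - {"dp":[0,0,30],"rot":[0,0,0]}
    - {"dp":[0,0,20],"rot":[0,0,0]}
    - {"dp":[0,0,8],"rot":[0,0,0]}
    - {"dp":[0,0,3],"rot":[0,0,0]}
    - {"dp":[0,0,2],"rot":[0,0,0]}
    - {"dp":[0,0,0],"rot":[0,0,0]}
    - {"dp":[0,0,0],"rot":[0,0,0]}

```text
clock: 8.4
eef_pos: [0.436, 0.0048, 0.0763]
tool_rot: [-3.103, 0.491, -0.001]
contact_force: [-0.3, 0.3, -3.6]
finger_gap: 0.0507
grasp_force: 44.9
```

```bash
cat >> h.py <<'E'
A=np.radians(71.9); D=np.array([np.cos(A),np.sin(A)]); N=np.array([-D[1],D[0]])
def lane():
    s=robot.observe(); p=s['eef_pos'][:2]; f=s['contact_force']
    print('t',round(s['clock'],2),'lane mm',((p@D-.234)*1e3).round(1),((p@N+.413)*1e3).round(1),'z',round(s['eef_pos'][2]*1e3,1),'F lane',(f[:2]@D).round(1),(f[:2]@N).round(1),f[2].round(1),'M',np.round(s['moment'],2),delta(s['eef_pos'])[1:])
    return s
E
python3 -c "
from h import *
lane()"
```

```text
t 8.4 lane mm -94.0 0.1 z 76.3 F lane 0.2 0.4 -3.6 M [ 0.07 -0.    0.  ] (np.float64(-17.98), array([ 0.001,  0.   , -1.   ]))
```

Emit:
send_rows:
  plan:
    - {"dp":[0,0,1.5],"rot":[0,0,0]}
    - {"dp":[0,0,1],"rot":[0,0,0]}
    - {"dp":[0,0,0],"rot":[0,0,0]}
    - {"dp":[0,0,0],"rot":[0,0,0]}

```text
clock: 8.9
eef_pos: [0.436, 0.0047, 0.074]
tool_rot: [-3.103, 0.491, -0.002]
contact_force: [0.5, 0.1, 6.5]
finger_gap: 0.0505
grasp_force: 44.9
```

Emit:
send_rows:
  plan:
    - {"dp":[0,-5,0],"rot":[0,0,0]}
    - {"dp":[0,-6,0],"rot":[0,0,0]}
    - {"dp":[0,-6,0],"rot":[0,0,0]}
    - {"dp":[0,-6,0],"rot":[0,0,0]}
    - {"dp":[0,-6,0],"rot":[0,0,0]}
    - {"dp":[0,-6,0],"rot":[0,0,0]}
    - {"dp":[0,-5,0],"rot":[0,0,0]}
    - {"dp":[0,0,0],"rot":[0,0,0]}

```text
clock: 9.9
eef_pos: [0.447, 0.0404, 0.0741]
tool_rot: [3.099, -0.494, -0.002]
contact_force: [-1.7, -5.8, 8.6]
finger_gap: 0.0508
grasp_force: 45.0
```

```bash
python3 -c "
from h import *
lane()"
```

```text
t 9.9 lane mm -56.7 0.7 z 74.1 F lane -6.1 -0.2 8.6 M [-1.36  0.51 -0.02] (np.float64(-18.13), array([-0.0015, -0.003 , -1.    ]))
```

Emit:
send_rows:
  plan:
    - {"dp":[0.4,-3,-1],"rot":[0,0,0]}
    - {"dp":[0.3,-5,0],"rot":[0,0,0]}
    - {"dp":[0,-6,0],"rot":[0,0,0]}
    - {"dp":[0,-6,0],"rot":[0,0,0]}
    - {"dp":[0,-5,0],"rot":[0,0,0]}
    - {"dp":[0,0,0],"rot":[0,0,0]}

```text
clock: 10.65
eef_pos: [0.4566, 0.067, 0.0744]
tool_rot: [-3.103, 0.489, -0.0]
contact_force: [0.9, 0.5, -1.8]
finger_gap: 0.0508
grasp_force: 44.9
```

```bash
python3 -c "
from h import *
lane()"
```

```text
t 10.65 lane mm -28.4 -0.2 z 74.4 F lane 0.8 -0.7 -1.8 M [ 0.02  0.05 -0.02] (np.float64(-17.92), array([ 3.e-04,  2.e-04, -1.e+00]))
```

Emit:
send_rows:
  plan:
    - {"dp":[0,-5,0.3],"rot":[0,0,0]}
    - {"dp":[0,-5,0],"rot":[0,0,0]}
    - {"dp":[0,-5,0],"rot":[0,0,0]}
    - {"dp":[0,-5,0],"rot":[0,0,0]}
    - {"dp":[0,-5,0],"rot":[0,0,0]}
    - {"dp":[0,0,0],"rot":[0,0,0]}

```text
clock: 11.4
eef_pos: [0.4631, 0.089, 0.0741]
tool_rot: [3.101, -0.491, -0.003]
contact_force: [-1.7, -5.9, 1.9]
finger_gap: 0.0509
grasp_force: 44.9
```

```bash
python3 -c "
from h import *
lane()"
```

```text
t 11.4 lane mm -5.5 0.5 z 74.1 F lane -6.1 -0.2 1.9 M [-1.26  0.54  0.11] (np.float64(-18.02), array([-0.0021, -0.002 , -1.    ]))
```

Emit:
send_rows:
  plan:
    - {"dp":[0,-5,0],"rot":[0,0,0]}
    - {"dp":[0,-6,0],"rot":[0,0,0]}
    - {"dp":[0,-6,0],"rot":[0,0,0]}
    - {"dp":[0,-6,0],"rot":[0,0,0]}
    - {"dp":[0,-6,0],"rot":[0,0,0]}
    - {"dp":[0,-6,0],"rot":[0,0,0]}
    - {"dp":[0,-5,0],"rot":[0,0,0]}
    - {"dp":[0,0,0],"rot":[0,0,0]}

```text
clock: 12.4
eef_pos: [0.4773, 0.1271, 0.0742]
tool_rot: [3.101, -0.492, 0.003]
contact_force: [1.3, -4.8, 0.5]
finger_gap: 0.0508
grasp_force: 44.9
```

```bash
python3 -c "
from h import *
lane()"
```

```text
t 12.4 lane mm 35.1 -1.2 z 74.2 F lane -4.1 -2.8 0.5 M [-1.37 -0.18  0.06] (np.float64(-18.02), array([ 0.0015, -0.0017, -1.    ]))
```

Emit:
send_rows:
  plan:
    - {"dp":[0,-5,0],"rot":[0,0,0]}
    - {"dp":[0,-6,0],"rot":[0,0,0]}
    - {"dp":[0,-6,0],"rot":[0,0,0]}
    - {"dp":[0,-6,0],"rot":[0,0,0]}
    - {"dp":[0,-6,0],"rot":[0,0,0]}
    - {"dp":[0,-4,0],"rot":[0,0,0]}
    - {"dp":[0,0,0],"rot":[0,0,0]}
    - {"dp":[0,0,0],"rot":[0,0,0]}

```text
clock: 13.4
eef_pos: [0.4862, 0.1601, 0.0741]
tool_rot: [-3.103, 0.49, 0.001]
contact_force: [-0.3, -0.0, 0.5]
finger_gap: 0.051
grasp_force: 44.9
```

```bash
python3 -c "
from h import *
lane()
c=eyes.camera('top'); save(c,'t2.png')
cv2.imwrite('pics/t2c.png',cv2.resize(c['frame'][190:290,110:290,::-1],None,fx=4,fy=4,interpolation=cv2.INTER_CUBIC))
c=eyes.camera('side')
cv2.imwrite('pics/s2c.png',cv2.resize(c['frame'][180:380,150:370,::-1],None,fx=3,fy=3,interpolation=cv2.INTER_CUBIC))
"
```

```text
t 13.4 lane mm 69.3 0.6 z 74.1 F lane -0.1 0.3 0.5 M [ 0.12  0.15 -0.03] (np.float64(-17.95), array([-5.e-04,  5.e-04, -1.e+00]))
```

View pics/s2c.png

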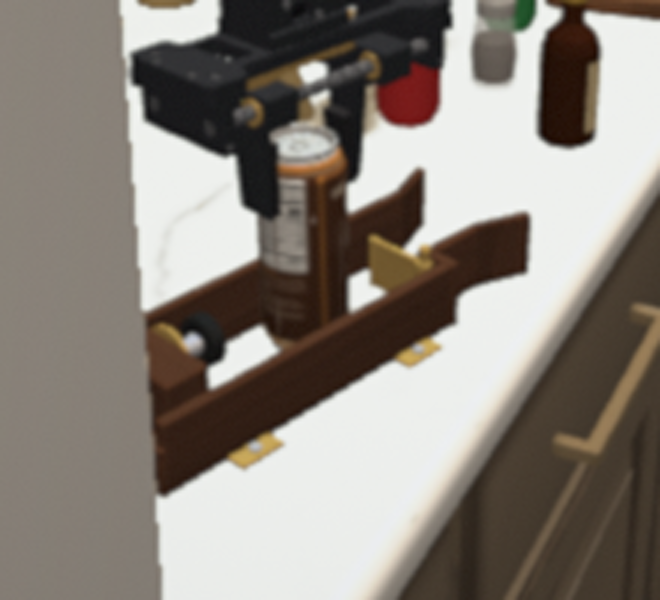

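The side picture shows the can upright in the bay at (305,240), the flap shut behind it at (395,265), and the bumper still ahead at (205,338). Next I move in gently by feel.

Emit:
send_rows:
  plan:
    - {"dp":[0,-3,0],"rot":[0,0,0]}
    - {"dp":[0,-3,0],"rot":[0,0,0]}
    - {"dp":[0,-3,0],"rot":[0,0,0]}
    - {"dp":[0,-3,0],"rot":[0,0,0]}
    - {"dp":[0,-3,0],"rot":[0,0,0]}
    - {"dp":[0,0,0],"rot":[0,0,0]}

```text
clock: 14.25
eef_pos: [0.4917, 0.1748, 0.0741]
tool_rot: [-3.102, 0.49, -0.001]
contact_force: [-1.1, -1.7, 0.8]
finger_gap: 0.051
grasp_force: 44.9
```

```bash
python3 - <<'E'
from h import *
lane()
for n in ['top','side']:
    c=dict(np.load('pics/%s1.npz'%n)); P,u,v=pts(c); U=P[:,:2]@D-.234; V=P[:,:2]@N+.413
    m=(P[:,2]>.025)&(P[:,2]<.06)&(abs(V)<.015)&(U>.05)&(U<.2); h,e=np.histogram(U[m],np.arange(.05,.2,.003)); print([(int(round(e[i]*1e3)),int(h[i])) for i in range(len(h)) if h[i]])
E
```

```text
t 14.25 lane mm 84.9 -0.1 z 74.1 F lane -1.9 0.5 0.8 M [-0.24  0.12  0.01] (np.float64(-17.94), array([ 9.e-04,  8.e-04, -1.e+00]))
[(140, 17), (143, 26), (146, 14), (149, 13), (152, 3), (155, 5), (158, 5), (161, 5), (164, 6), (167, 24), (170, 22), (173, 13), (176, 17), (179, 12), (182, 18), (185, 14), (188, 14), (191, 14), (194, 16), (197, 11)]
[(140, 4), (143, 24), (146, 30), (149, 84), (152, 34), (155, 13), (158, 5), (161, 5), (167, 7), (170, 34), (173, 14), (176, 20), (179, 16), (182, 12), (185, 12), (188, 7), (191, 5), (194, 1)]
```

Emit:
send_rows:
  plan:
    - {"dp":[0,-4,0],"rot":[0,0,0]}
    - {"dp":[0,-4,0],"rot":[0,0,0]}
    - {"dp":[0,-4,0],"rot":[0,0,0]}
    - {"dp":[0,-4,0],"rot":[0,0,0]}
    - {"dp":[0,-4,0],"rot":[0,0,0]}
    - {"dp":[0,0,0],"rot":[0,0,0]}
    - {"dp":[0,0,0],"rot":[0,0,0]}

```text
clock: 15.12
eef_pos: [0.4978, 0.1939, 0.0741]
tool_rot: [-3.102, 0.49, -0.001]
contact_force: [-0.9, 0.4, -0.6]
finger_gap: 0.0507
grasp_force: 44.9
```

Emit:
send_rows:
  plan:
    - {"dp":[0,-1,0],"rot":[0,0,0]}
    - {"dp":[0,-1,0],"rot":[0,0,0]}
    - {"dp":[0,-1,0],"rot":[0,0,0]}
    - {"dp":[0,0,0],"rot":[0,0,0]}
    - {"dp":[0,0,0],"rot":[0,0,0]}

```text
clock: 15.75
eef_pos: [0.4983, 0.1955, 0.0741]
tool_rot: [3.103, -0.491, -0.0]
contact_force: [-0.7, -3.1, 2.6]
finger_gap: 0.0507
grasp_force: 45.0
```

```bash
python3 -c "
from h import *
lane()"
```

```text
t 15.75 lane mm 106.6 0.1 z 74.1 F lane -3.2 -0.3 2.6 M [-0.7   0.26 -0.04] (np.float64(-17.99), array([-2.e-04, -4.e-04, -1.e+00]))
```

Emit:
send_rows:
  plan:
    - {"dp":[0,-1,0],"rot":[0,0,0]}
    - {"dp":[0,0,0],"rot":[0,0,0]}
    - {"dp":[0,0,0],"rot":[0,0,0]}

```text
clock: 16.12
eef_pos: [0.4988, 0.1969, 0.0741]
tool_rot: [-3.103, 0.49, -0.0]
contact_force: [-1.4, -2.4, 0.2]
finger_gap: 0.0507
grasp_force: 45.0
```

Emit:
send_rows:
  plan:
    - {"dp":[0,-1,0],"rot":[0,0,0]}
    - {"dp":[0,0,0],"rot":[0,0,0]}
    - {"dp":[0,0,0],"rot":[0,0,0]}

```text
clock: 16.5
eef_pos: [0.4991, 0.1978, 0.0741]
tool_rot: [-3.103, 0.491, -0.0]
contact_force: [-1.9, -2.8, 1.8]
finger_gap: 0.0506
grasp_force: 45.0
```

```bash
python3 -c "
from h import *
lane()"
```

```text
t 16.5 lane mm 109.0 0.1 z 74.1 F lane -3.2 0.9 1.8 M [-0.61  0.18  0.01] (np.float64(-17.97), array([ 1.e-04,  1.e-04, -1.e+00]))
```

Emit:
send_rows:
  plan:
    - {"dp":[0,-1,-0.4],"rot":[0,0,0]}
    - {"dp":[0,-1,0],"rot":[0,0,0]}
    - {"dp":[0,0,0],"rot":[0,0,0]}
    - {"dp":[0,0,0],"rot":[0,0,0]}

```text
clock: 17.0
eef_pos: [0.4996, 0.1998, 0.0744]
tool_rot: [-3.103, 0.49, -0.0]
contact_force: [0.0, 0.4, -3.3]
finger_gap: 0.0508
grasp_force: 44.9
```

Emit:
send_rows:
  plan:
    - {"dp":[0,-1,0],"rot":[0,0,0]}
    - {"dp":[0,0,0],"rot":[0,0,0]}
    - {"dp":[0,0,0],"rot":[0,0,0]}

```text
clock: 17.38
eef_pos: [0.4999, 0.2005, 0.0745]
tool_rot: [3.103, -0.491, 0.0]
contact_force: [0.5, -0.1, -3.6]
finger_gap: 0.0506
grasp_force: 44.9
```

Emit:
send_rows:
  plan:
    - {"dp":[0,-1,0],"rot":[0,0,0]}
    - {"dp":[0,0,0],"rot":[0,0,0]}
    - {"dp":[0,0,0],"rot":[0,0,0]}

```text
clock: 17.75
eef_pos: [0.5002, 0.2015, 0.0745]
tool_rot: [3.103, -0.491, 0.0]
contact_force: [-0.8, -0.4, -3.1]
finger_gap: 0.0509
grasp_force: 44.9
```

```bash
python3 -c "
from h import *
lane()"
```

```text
t 17.75 lane mm 112.9 0.1 z 74.5 F lane -0.7 0.6 -3.1 M [0.1  0.03 0.03] (np.float64(-17.97), array([ 0.e+00, -1.e-04, -1.e+00]))
```

Emit:
send_rows:
  plan:
    - {"dp":[0,-1,0.2],"rot":[0,0,0]}
    - {"dp":[0,0,0],"rot":[0,0,0]}
    - {"dp":[0,0,0],"rot":[0,0,0]}

```text
clock: 18.12
eef_pos: [0.5006, 0.2024, 0.0743]
tool_rot: [3.103, -0.491, 0.0]
contact_force: [0.2, -0.1, -2.9]
finger_gap: 0.0505
grasp_force: 44.9
```

Emit:
send_rows:
  plan:
    - {"dp":[0,-1,0],"rot":[0,0,0]}
    - {"dp":[0,0,0],"rot":[0,0,0]}
    - {"dp":[0,0,0],"rot":[0,0,0]}

```text
clock: 18.5
eef_pos: [0.5009, 0.2034, 0.0743]
tool_rot: [3.103, -0.491, 0.0]
contact_force: [0.3, 0.6, -3.4]
finger_gap: 0.0509
grasp_force: 44.9
```

Emit:
send_rows:
  plan:
    - {"dp":[0,-1,0],"rot":[0,0,0]}
    - {"dp":[0,0,0],"rot":[0,0,0]}
    - {"dp":[0,0,0],"rot":[0,0,0]}

```text
clock: 18.88
eef_pos: [0.5012, 0.2043, 0.0743]
tool_rot: [3.103, -0.491, 0.0]
contact_force: [0.4, 0.0, -3.3]
finger_gap: 0.0507
grasp_force: 44.9
```

```bash
python3 -c "
from h import *
lane()"
```

```text
t 18.88 lane mm 115.9 0.1 z 74.3 F lane 0.1 -0.4 -3.3 M [0.06 0.06 0.01] (np.float64(-17.98), array([ 1.e-04, -1.e-04, -1.e+00]))
```

Emit:
send_rows:
  plan:
    - {"dp":[0,-1,0.15],"rot":[0,0,0]}
    - {"dp":[0,0,0],"rot":[0,0,0]}
    - {"dp":[0,0,0],"rot":[0,0,0]}

```text
clock: 19.25
eef_pos: [0.5015, 0.2053, 0.0742]
tool_rot: [-3.103, 0.491, -0.0]
contact_force: [0.5, 0.2, -2.9]
finger_gap: 0.0508
grasp_force: 44.9
```

Emit:
send_rows:
  plan:
    - {"dp":[0,-1,0],"rot":[0,0,0]}
    - {"dp":[0,0,0],"rot":[0,0,0]}
    - {"dp":[0,0,0],"rot":[0,0,0]}

```text
clock: 19.62
eef_pos: [0.5016, 0.2056, 0.0741]
tool_rot: [3.102, -0.491, -0.001]
contact_force: [-0.5, -1.6, -1.6]
finger_gap: 0.0507
grasp_force: 44.9
```

```bash
python3 -c "
from h import *
lane()"
```

```text
t 19.62 lane mm 117.2 0.1 z 74.1 F lane -1.7 -0.0 -1.6 M [-0.42  0.16  0.03] (np.float64(-18.0), array([-5.e-04, -9.e-04, -1.e+00]))
```

Emit:
send_rows:
  plan:
    - {"dp":[0,-1,0],"rot":[0,0,0]}
    - {"dp":[0,0,0],"rot":[0,0,0]}
    - {"dp":[0,0,0],"rot":[0,0,0]}

```text
clock: 20.0
eef_pos: [0.5017, 0.2058, 0.0742]
tool_rot: [3.101, -0.492, -0.001]
contact_force: [-1.1, -5.4, 1.5]
finger_gap: 0.0511
grasp_force: 45.0
```

Emit:
send_rows:
  plan:
    - {"dp":[0,-1,0],"rot":[0,0,0]}
    - {"dp":[0,0,0],"rot":[0,0,0]}
    - {"dp":[0,0,0],"rot":[0,0,0]}

```text
clock: 20.38
eef_pos: [0.5018, 0.2062, 0.0742]
tool_rot: [3.1, -0.492, -0.002]
contact_force: [-2.2, -5.5, 2.2]
finger_gap: 0.0506
grasp_force: 45.0
```

```bash
python3 -c "
from h import *
lane()"
```

```text
t 20.38 lane mm 117.9 0.1 z 74.2 F lane -5.9 0.3 2.2 M [-1.51  0.41  0.  ] (np.float64(-18.05), array([-0.0015, -0.0025, -1.    ]))
```

Emit:
send_rows:
  plan:
    - {"dp":[0,-1,0],"rot":[0,0,0]}
    - {"dp":[0,-1,0],"rot":[0,0,0]}
    - {"dp":[0,0,0],"rot":[0,0,0]}
    - {"dp":[0,0,0],"rot":[0,0,0]}

```text
clock: 20.88
eef_pos: [0.502, 0.2068, 0.0742]
tool_rot: [3.098, -0.493, -0.003]
contact_force: [-3.1, -7.9, 4.0]
finger_gap: 0.0507
grasp_force: 45.0
```

Emit:
send_rows:
  plan:
    - {"dp":[0,-1,0],"rot":[0,0,0]}
    - {"dp":[0,0,0],"rot":[0,0,0]}
    - {"dp":[0,0,0],"rot":[0,0,0]}

```text
clock: 21.25
eef_pos: [0.5021, 0.2071, 0.0742]
tool_rot: [3.097, -0.494, -0.004]
contact_force: [-3.3, -9.1, 4.0]
finger_gap: 0.0507
grasp_force: 45.0
```

```bash
python3 -c "
from h import *
lane()"
```

```text
t 21.25 lane mm 118.9 0.1 z 74.2 F lane -9.7 0.3 4.0 M [-2.24  0.61  0.05] (np.float64(-18.12), array([-0.0031, -0.0049, -1.    ]))
```

Emit:
send_rows:
  plan:
    - {"dp":[0,-1,0],"rot":[0,0,0]}
    - {"dp":[0,-1,0],"rot":[0,0,0]}
    - {"dp":[0,0,0],"rot":[0,0,0]}
    - {"dp":[0,0,0],"rot":[0,0,0]}

```text
clock: 21.75
eef_pos: [0.5022, 0.2076, 0.0742]
tool_rot: [3.095, -0.495, -0.005]
contact_force: [-3.5, -10.9, 6.9]
finger_gap: 0.0509
grasp_force: 45.0
```

Emit:
send_rows:
  plan:
    - {"dp":[0,-1,0],"rot":[0,0,0]}
    - {"dp":[0,0,0],"rot":[0,0,0]}
    - {"dp":[0,0,0],"rot":[0,0,0]}
    - {"dp":[0,0,0],"rot":[0,0,0]}

```text
clock: 22.25
eef_pos: [0.5024, 0.208, 0.0743]
tool_rot: [3.094, -0.495, -0.005]
contact_force: [-3.4, -11.6, 6.9]
finger_gap: 0.0507
grasp_force: 45.0
```

```bash
python3 -c "
from h import *
lane()"
```

```text
t 22.25 lane mm 119.8 0.1 z 74.3 F lane -12.0 -0.4 6.9 M [-3.05  0.89  0.03] (np.float64(-18.19), array([-0.0047, -0.0075, -1.    ]))
```

Emit:
send_rows:
  plan:
    - {"dp":[0,0,-0.5],"rot":[0,0,0]}
    - {"dp":[0,0,-0.5],"rot":[0,0,0]}
    - {"dp":[0,0,-0.5],"rot":[0,0,0]}
    - {"dp":[0,0,0],"rot":[0,0,0]}
    - {"dp":[0,0,0],"rot":[0,0,0]}

```text
clock: 22.88
eef_pos: [0.502, 0.2084, 0.0745]
tool_rot: [3.094, -0.494, -0.007]
contact_force: [-2.6, -10.2, -4.7]
finger_gap: 0.0508
grasp_force: 44.9
```

```bash
python3 -c "
from h import *
lane()"
```

```text
t 22.88 lane mm 120.0 0.6 z 74.5 F lane -10.5 -0.7 -4.7 M [-2.77  0.48 -0.02] (np.float64(-18.16), array([-0.0057, -0.0076, -1.    ]))
```

Emit:
send_rows:
  plan:
    - {"dp":[0,-1,0.2],"rot":[0,0,0]}
    - {"dp":[0,-1,0],"rot":[0,0,0]}
    - {"dp":[0,0,0],"rot":[0,0,0]}
    - {"dp":[0,0,0],"rot":[0,0,0]}

```text
clock: 23.38
eef_pos: [0.5023, 0.2091, 0.0745]
tool_rot: [3.092, -0.495, -0.008]
contact_force: [-2.7, -12.2, -0.8]
finger_gap: 0.0506
grasp_force: 45.0
```

```bash
python3 -c "
from h import *
lane()"
```

```text
t 23.38 lane mm 120.8 0.5 z 74.5 F lane -12.5 -1.2 -0.8 M [-3.22  0.68 -0.01] (np.float64(-18.2), array([-0.0064, -0.009 , -0.9999]))
```

Emit:
send_rows:
  plan:
    - {"dp":[0,-1,-0.3],"rot":[0,0,0]}
    - {"dp":[0,0,0],"rot":[0,0,0]}
    - {"dp":[0,0,0],"rot":[0,0,0]}
    - {"dp":[0,0,0],"rot":[0,0,0]}

```text
clock: 23.88
eef_pos: [0.5023, 0.2094, 0.0746]
tool_rot: [3.091, -0.496, -0.009]
contact_force: [-2.5, -13.8, -2.6]
finger_gap: 0.051
grasp_force: 45.0
```

```bash
python3 -c "
from h import *
lane()"
```

```text
t 23.88 lane mm 121.1 0.6 z 74.6 F lane -13.8 -1.9 -2.6 M [-3.49  0.68  0.03] (np.float64(-18.22), array([-0.0072, -0.0099, -0.9999]))
```

Now I hold that force for about 1.2 s.

Emit:
send_rows:
  plan:
    - {"dp":[0,0,0],"rot":[0,0,0]}
    - {"dp":[0,0,0],"rot":[0,0,0]}
    - {"dp":[0,0,0],"rot":[0,0,0]}
    - {"dp":[0,0,0],"rot":[0,0,0]}
    - {"dp":[0,0,0],"rot":[0,0,0]}

```text
clock: 24.5
eef_pos: [0.5024, 0.2094, 0.0746]
tool_rot: [3.091, -0.496, -0.009]
contact_force: [-2.5, -13.1, -2.0]
finger_gap: 0.0513
grasp_force: 45.0
```

Emit:
send_rows:
  plan:
    - {"dp":[0,0,0],"rot":[0,0,0]}
    - {"dp":[0,0,0],"rot":[0,0,0]}
    - {"dp":[0,0,0],"rot":[0,0,0]}
    - {"dp":[0,0,0],"rot":[0,0,0]}
    - {"dp":[0,0,0],"rot":[0,0,0]}

```text
clock: 25.12
eef_pos: [0.5023, 0.2094, 0.0746]
tool_rot: [3.091, -0.496, -0.009]
contact_force: [-2.6, -13.4, -3.1]
finger_gap: 0.0509
grasp_force: 45.0
```

Emit:
send_rows:
  plan:
    - {"dp":[0,1.5,0.2],"rot":[0,0,0]}
    - {"dp":[0,1.5,0.2],"rot":[0,0,0]}
    - {"dp":[0,1.5,0.2],"rot":[0,0,0]}
    - {"dp":[0,1.5,0.2],"rot":[0,0,0]}
    - {"dp":[0,1.5,0.2],"rot":[0,0,0]}
    - {"dp":[0,1.5,0.2],"rot":[0,0,0]}
    - {"dp":[0,0,0],"rot":[0,0,0]}
    - {"dp":[0,0,0],"rot":[0,0,0]}

```text
clock: 26.12
eef_pos: [0.5017, 0.2063, 0.0742]
tool_rot: [3.1, -0.492, -0.002]
contact_force: [-1.2, -5.0, -1.2]
finger_gap: 0.0509
grasp_force: 45.0
```

```bash
python3 -c "
from h import *
lane()
c=eyes.camera('side')
cv2.imwrite('pics/s3c.png',cv2.resize(c['frame'][180:380,150:370,::-1],None,fx=3,fy=3,interpolation=cv2.INTER_CUBIC))
"
```

```text
t 26.12 lane mm 117.9 0.2 z 74.2 F lane -5.2 -0.4 -1.2 M [-1.43  0.31  0.02] (np.float64(-18.04), array([-0.0018, -0.0026, -1.    ]))
```

View pics/s3c.png

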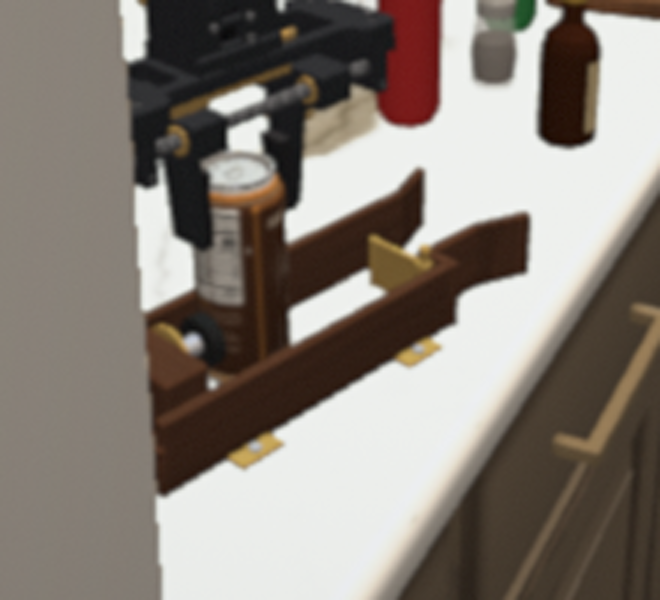

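The can stands upright against the bumper at (205,338) with the flap shut. I back off the last of the load, release, and then lift clear.

Emit:
send_rows:
  plan:
    - {"dp":[0,1.5,0.1],"rot":[0,0,0]}
    - {"dp":[0,1.5,0],"rot":[0,0,0]}
    - {"dp":[0,0,0],"rot":[0,0,0]}
    - {"dp":[0,0,0],"rot":[0,0,0]}

```text
clock: 26.68
eef_pos: [0.5015, 0.2056, 0.0743]
tool_rot: [-3.103, 0.49, 0.0]
contact_force: [-0.0, -1.8, -4.5]
finger_gap: 0.0508
grasp_force: 44.9
```

Emit:
send_rows:
  plan:
    - {"dp":[0,0,0],"rot":[0,0,0]}
    - {"dp":[0,0,0],"rot":[0,0,0]}
    - {"dp":[0,0,0],"rot":[0,0,0]}
    - {"dp":[0,0,0],"rot":[0,0,0]}
    - {"dp":[0,0,0],"rot":[0,0,0]}
    - {"dp":[0,0,0],"rot":[0,0,0]}
    - {"dp":[0,0,0],"rot":[0,0,0]}
  hand: 1

```text
clock: 27.55
eef_pos: [0.5015, 0.2053, 0.0744]
tool_rot: [3.103, -0.491, 0.0]
contact_force: [0.1, 0.1, -0.1]
finger_gap: 0.0886
grasp_force: 0.0
```

Emit:
send_rows:
  plan:
    - {"dp":[0,0,-5],"rot":[0,0,0]}
    - {"dp":[0,0,-15],"rot":[0,0,0]}
    - {"dp":[0,0,-30],"rot":[0,0,0]}
    - {"dp":[0,0,-35],"rot":[0,0,0]}
    - {"dp":[0,0,-35],"rot":[0,0,0]}
    - {"dp":[0,0,-30],"rot":[0,0,0]}
    - {"dp":[0,0,0],"rot":[0,0,0]}
    - {"dp":[0,0,0],"rot":[0,0,0]}
    - {"dp":[0,0,0],"rot":[0,0,0]}

```text
clock: 28.68
eef_pos: [0.5006, 0.205, 0.2235]
tool_rot: [3.102, -0.49, -0.003]
contact_force: [-0.1, -0.6, 0.1]
finger_gap: 0.0884
grasp_force: 0.0
```

```bash
python3 -c "
from h import *
lane()
c=eyes.camera('side')
for nm in ['can','bitters','salt','jigger']:
    for d in eyes.outline_of(nm,c)[:3]:
        P,u,v=pts(c,d['region']); print(nm,round(d['confidence'],2),np.round(np.median(P,0),3),np.round(np.percentile(P,98,axis=0),3))
cv2.imwrite('pics/s4c.png',cv2.resize(c['frame'][120:380,150:420,::-1],None,fx=2.3,fy=2.3,interpolation=cv2.INTER_CUBIC))
"
```

```text
t 28.68 lane mm 116.4 0.8 z 223.5 F lane -0.6 -0.1 0.1 M [0.05 0.01 0.  ] (np.float64(-17.97), array([-0.0021, -0.001 , -1.    ]))
can 0.8 [ 0.558 -0.146  0.076] [ 0.627 -0.138  0.135]
can 0.72 [ 0.558 -0.383  0.088] [ 0.59  -0.373  0.135]
can 0.67 [0.491 0.223 0.091] [0.521 0.231 0.135]
bitters 0.63 [ 0.432 -0.168  0.066] [ 0.455 -0.159  0.137]
salt 0.65 [ 0.525 -0.25   0.047] [ 0.547 -0.242  0.09 ]
jigger 0.87 [ 0.655 -0.122  0.031] [ 0.717 -0.109  0.079]
```

View pics/s4c.png

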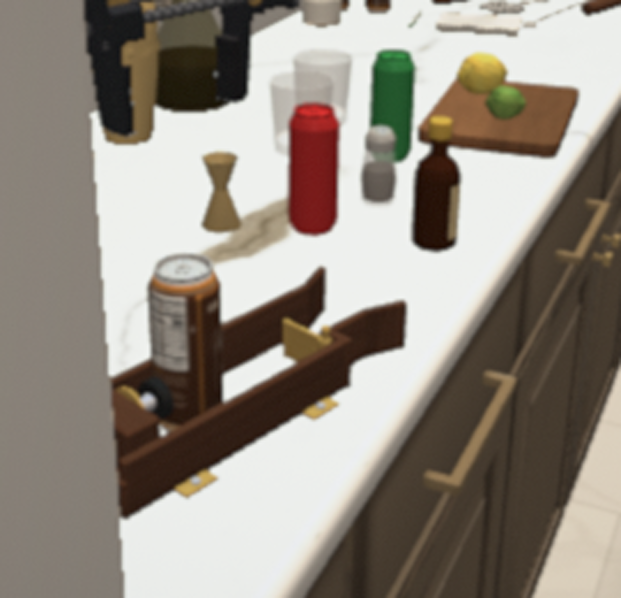

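The can stands upright in the bay at (185,340), the flap is shut at (305,340), the bystanders haven't moved, and the gripper is clear above.

```bash
python3 -c "
from workcell import robot
print(robot.job_done())"
```

```text
the job is handed in; nothing more can be done
None
```

The job is handed in: the can stands upright and released in the lane behind the shut flap, after about 1.2 s pressed on the bumper at roughly 13.5 N by the wrist force, and the bottle, salt shaker and jigger did not move.

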